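# Wedge up the blanks with the drill isolated

### The job

Switch the drill off at the isolator's toggle and leave it off while you work: take the large wedge from the rack and drive it down into the open gap of the drilling fixture, slanted face to the slanted stop, firmly until it jams and the four blanks are locked tight without play, then let go of it. The rack and the fixture leave room for fingers on different sides of the wedge, so stand it down and take it again in between. Only then switch the isolator on again, and leave the small wedge and everything else on the bench where it is.

Things in the scene. Friction and masses are not known exactly. Their poses are not given: they have to be found in the camera images.
- toggle (a joint): hinged toggle handle of the isolator, rad: 0 = OFF detent (leans 34 deg to the isolator's -x, the blank end), 1.2 = ON detent (leans 34 deg to +x, the end with the round black cable gland). Over-centre: it snaps to the nearer detent from the middle (0.6 = upright); leaving a detent takes about 6 N at the crossbar. Starts ON.
- toggle_grip (a point): centre of the toggle's crossbar (black, 50 mm along the hinge, 16 mm thick, 20 mm high), 75 mm from the pivot, at the end of a flat steel arm 10 x 18 mm; it moves with the toggle. The bar ends 10 mm beyond this point
- toggle_pivot (a point): hinge of the toggle, fixed, 66 mm above the bench; axes of the isolator: z up, +x to the ON side (cable gland), y along the hinge. The grey isolator box under it is 110 x 80 mm (x, y) and 55 mm high, fixed
- fixture: fixed aluminium drilling fixture, origin on the bench under it, row along its x. Floor 8 mm thick; end stop near x = -80 mm, then four blanks, the open gap and, at +x, the slanted stop. Channel 58 mm wide; side walls 26 mm high beside the blanks, far taller at the gap (see gap_floor)
- end_stop: end stop of the row, set differently each time (fixture x -80.8 to -78.4 mm) and fixed there, 40 mm high; origin at the bottom of the face that the first blank rests on; x as the fixture. Packed tight against it, blank number 4 has its centre 84 mm along x
- stop: slanted stop, fixed to the fixture; origin at the foot of its face, on the fixture's floor, fixture x = 32.8 mm; the face is 51 mm long and leans outward (fixture +x) by 0.2 mm per mm of height. Its x is square to the face, into the stop
- gap_floor (a point): on the fixture's floor (8 mm above the bench), at fixture x = 25 mm, mid-width; axes as the fixture. The wedge's foot comes to stand over it within 2 mm. Upright cheeks, 10 mm thick and 128 mm above the bench, stand at y = +-29 mm (x = -27 to 41 mm from here): fingers have room only at the wedge's x sides
- rack: fixed plywood rack, base 150 x 170 x 10 mm, origin under its centre; two bays at x = 35 mm, y = +-50 mm, each between two upright cheeks (12 mm thick, 24 mm wide in y, 37 mm apart in x, up to 112 mm above the bench). Either wedge may be in either bay. The cheeks leave room for fingers only at the wedge's y sides
- ledge (a point): middle of the rack's bare front ledge, 10 mm above the bench, free for putting a wedge down upright; axes as the rack
- wedge_center (a point): large wooden wedge, 90 g, 100 mm high, thin end down; point 50 mm up, over the foot's middle; z up. 46 mm wide (y). Foot 18 mm (x -9 to 9); -x face upright, +x face slants 0.2 mm per mm to x = 21 at 60 mm up; then a parallel grip head x -9 to 11, 60 to 100 mm up. Its x goes along the fixture's x; tight, its foot is 2 to 14 mm over the floor, as the end stop is set: feel for it (a 15 N push jams it). Stands in a rack bay
- small_wedge: a smaller wedge (66 mm high, foot 12 mm) in the other bay: too thin, not used, leave it; origin under its foot
- blank_a_center (a point): wooden blank number 1 of the row from the end wall, 24 x 54 x 45 mm (fixture x, y, z), about 55 g; point at its centre. They start up to 1 mm or so apart, 2 to 3 mm slack in all
- blank_b_center (a point): wooden blank number 2 of the row from the end wall, 24 x 54 x 45 mm (fixture x, y, z), about 55 g; point at its centre. They start up to 1 mm or so apart, 2 to 3 mm slack in all
- blank_c_center (a point): wooden blank number 3 of the row from the end wall, 24 x 54 x 45 mm (fixture x, y, z), about 55 g; point at its centre. They start up to 1 mm or so apart, 2 to 3 mm slack in all
- blank_d_center (a point): wooden blank number 4 of the row from the end wall, 24 x 54 x 45 mm (fixture x, y, z), about 55 g; point at its centre. They start up to 1 mm or so apart, 2 to 3 mm slack in all
- solder_reel: bystander, leave alone: reel of solder, 48 mm dia, 40 mm high
- screwdriver: bystander, leave alone: screwdriver 170 mm
- oil_tin: bystander, leave alone: grey tin, 50 mm dia, 90 mm high
- eraser: bystander, leave alone: block 50 x 22 x 14 mm
- pin_bowl: bystander, leave alone: steel bowl 70 mm dia, 30 mm high
- tape_roll: bystander, leave alone: roll of paper tape, 80 mm dia, 18 mm high
- file_brush: bystander, leave alone: brush lying on the bench

How it is judged:
On the way, in this order (a step that is already met when the one before it is completed fails the run):
1. the isolator is off (value of joint toggle below 0.1 rad), for 0.2 s.
2. with the isolator off, the wedge is driven home, the row is tight, and the wedge is released (value of joint toggle below 0.1 rad and x of blank_d_center in the frame of end_stop below 0.0848 m and x of wedge_center in the frame of blank_d_center below 0.022 m and x of wedge_center in the frame of stop above -0.0198 m and contact force between wedge and stop above 3 N and z of wedge_center in the frame of fixture below 0.08 m and angle between wedge_center's own z axis and vertical below 0.06 rad and z of each of blank_a_center, blank_b_center, blank_c_center, blank_d_center in the frame of fixture below 0.036 m and contact force between the fingers and wedge below 0.2 N), for 0.2 s.
At the end, for the whole second after the job is handed in: Toggle ON (over 1.1 rad); row packed to the end stop with under 0.8 mm play; wedge jammed (over 3 N on the slanted stop), released, at rest, upright (0.06 rad), within about 1 mm of both blank 4 and the slanted stop, its centre under 80 mm high; all blanks down (centres under 36 mm) (value of joint toggle above 1.1 rad and x of blank_d_center in the frame of end_stop below 0.0848 m and x of wedge_center in the frame of blank_d_center below 0.022 m and x of wedge_center in the frame of stop above -0.0198 m and contact force between wedge and stop above 3 N and z of wedge_center in the frame of fixture below 0.08 m and angle between wedge_center's own z axis and vertical below 0.06 rad and z of each of blank_a_center, blank_b_center, blank_c_center, blank_d_center in the frame of fixture below 0.036 m and contact force between the fingers and wedge below 0.2 N and linear speed of wedge below 0.02 m/s and velocity of joint toggle between -0.1 and 0.1 rad/s); the robot touches nothing.
It fails at once if a bystander is pushed aside (3 cm) or the small wedge is taken from its bay (distance of any of solder_reel, screwdriver, oil_tin, eraser, pin_bowl, tape_roll, file_brush, small_wedge from where it was at the start of the episode above 0.03 m).
It fails at once if a blank is lifted or tipped out of the row (z of any of blank_a_center, blank_b_center, blank_c_center, blank_d_center in the frame of fixture above 0.055 m).
It also fails if it takes over 72 s, if anything falls off the work surface, if the arm or the gripper's body presses on something with over 40 N, if the wrist force passes 120 N, or if a joint passes its speed limit or range.

### The arm

A 7-joint arm with a two-finger parallel gripper is mounted at the origin on the work surface. World frame = base frame: x ahead of the robot, y to its left, z up, the work surface at z = 0. Lengths are in m, angles in rad, forces in N, time in s.
With the tool pointing down it reaches from about 0.4 to 0.75 m from the base axis. Payload 19.5 kg.
Tool frame: the origin (TCP) lies at the centre of the arm's flange, where the gripper is bolted on; the fingertips stand 173 mm ahead of it and the grasp point (between the pads) lies 155 mm ahead of it; z points along the fingers, y is the direction in which the jaws open and shut (so a half turn about z gives the same grasp; the last joint's range is limited). The gripper opens to 85 mm and grips with 20 to 120 N. Pads are 22 mm wide; open, the fingers measure 114 mm over their backs; the gripper's body (76 mm by 85 mm) begins 54 mm behind the grasp point. The pads swing forward as they close: fully open they stand 13 mm farther back than shut.
Start: joints at [1.07, 0.707, -0.028, 1.485, 0.022, 0.951, -0.075], TCP at [0.255, -0.516, 0.405] pointing down, gripper open.
Joint ranges: [-2.71, 2.71], [-0.32, 2.16], [-1.57, 1.52], [0, 2.45], [-1.46, 4.6], [0, 2.02], [-2.83, 2.83]. Speed limits (rad/s): [1.89, 1.89, 2.57, 2.57, 3.01, 3.01, 3.01].

### API

Orientations are given as a unit quaternion [x, y, z, w].
In Python, from bench import monitor, cams, workorder gives the robot as it stands.
- The arm moves only by the tool move_arm, never from a script. Its arguments are lists of equal length, an entry for each row: "linear": the shift along the tool's x, y, z in cm, a list of three; "twist": the turn about the tool's z in degrees; "jaw": the opening in per cent of the stroke, from 0 (shut) to 100 (fully open). In form: {"linear": [[x, y, z], ...], "twist": [twist, ...], "jaw": [jaw, ...]}. A call has 1 to 20 rows; each row shifts and turns the commanded pose from where the row before left it, along the tool's axes as they then stand; what a row does not reach is not made up. A row lasts 1/12 s, in which the tool goes at most 41.7 mm and 7.16 degrees, less where a joint would pass 70% of its speed; a pose out of reach is approached as far as the arm can. A call with a gripper value outside its range is refused whole. The fingers move at their own pace and stop on an object; "squeeze" is the grip in N (left out, the last holds). Time passes only in rows, so rows that do not move let the fingers close. It gives the time, the measured TCP pose, the force and the opening at its end, in the units of the state.
- monitor.get_obs(): the state, without advancing time (a new reading comes with each control period).
- cams.camera(name): name is "scene" or "side" or "wrist"; returns the picture (400x640x3 uint8, red, green, blue); there is no depth.
- cams.get_calibration(name): a dict with "intrinsics" (3x3 intrinsics, pixels), "rvec" (rotation vector, rad) and "tvec" (3), from world to camera coordinates, as OpenCV has them. Camera axes: x right, y down, z forward; pixel columns grow to the right and rows downward; lengths in m; the calibration is good to about 2 mm. A picture is of the moment at which its call begins: read the wrist's pose just before it. get_calibration takes no time and is no camera call; for the wrist camera it gives the pose at the moment of the call.
- workorder.job_done(): hands the job in, once; it reports no verdict.
The state is a dict: "clock": time; "q": joint angles; "joint_velocities": joint speeds; "effort": joint torques, N m; "position": TCP position; "ee_rot": TCP orientation; "force": force on the tool from outside, world axes, zero at the start; "torque": the same for the moment, N m; "gripper_width": opening from 0.0 (shut) to 1.0 (fully open).
Only numpy, scipy, OpenCV 4.12 (cv2) and the standard library are available. Lean on these libraries where they do the work, as an engineer would, in place of code of your own. Each camera call takes 0.05 s, during which the arm holds its last target.

## Working session

There is one attempt and no reset: what is moved stays moved. The work goes in short steps, Python scripts to look and compute and a tool call to move; the robot and the scene stay as the last step left them, time stands still between calls to the robot, and variables do not carry over. Pictures are saved under pics/ and viewed, and the job is handed in when it is done.

Besides the shell and the picture viewer there is one more tool, called after ">>>" in YAML: its name, and indented under it one key for each argument. move_arm: Moves the arm, as the interface text tells. Its arguments: {"type":"object","properties":{"linear":{"type":"array"},"twist":{"type":"array"},"jaw":{"type":"array"},"squeeze":{"type":"number"}},"required":["linear","twist","jaw"]}

```bash
ls; mkdir -p pics
cat > h.py <<'E'
import numpy as np, cv2
from bench import monitor, cams, workorder
from scipy.spatial.transform import Rotation as R
def cal(n):
    c=cams.get_calibration(n); return np.array(c["intrinsics"],float),np.array(c["rvec"],float).ravel(),np.array(c["tvec"],float).ravel()
def ray(c,u,v):
    K,r,t=c; Rm=cv2.Rodrigues(r)[0]; d=Rm.T@np.linalg.inv(K)@np.array([u,v,1.]); return -Rm.T@t,d
def onz(c,u,v,z):
    o,d=ray(c,u,v); return o+d*(z-o[2])/d[2]
def proj(c,p):
    return cv2.projectPoints(np.array(p,float).reshape(-1,3),c[1],c[2],c[0],None)[0].reshape(-1,2)
def two(c1,p1,c2,p2):
    o1,d1=ray(c1,*p1);o2,d2=ray(c2,*p2)
    A=np.stack([d1,-d2],1);s=np.linalg.lstsq(A,o2-o1,rcond=None)[0]
    a=o1+d1*s[0];b=o2+d2*s[1];return (a+b)/2,np.linalg.norm(a-b)
def snap(n,f):
    c=cal(n);im=cams.camera(n);cv2.imwrite("pics/"+f,im[:,:,::-1]);return c,im
E
python3 - <<'E'
from h import *
o=monitor.get_obs(); print({k:np.round(v,3) for k,v in o.items()})
for n in ["scene","side","wrist"]:
    c,im=snap(n,n+"0.png"); print(n,c[0].round(1).tolist(),ray(c,320,200)[0].round(3),ray(c,320,200)[1].round(3))
E
```

```text
pics
{'clock': np.float64(0.0), 'q': array([ 1.07 ,  0.707, -0.028,  1.485,  0.022,  0.951, -0.076]), 'joint_velocities': array([ 0.002,  0.002,  0.001, -0.   , -0.002, -0.002, -0.   ]), 'effort': array([ 0.0000e+00, -8.8324e+01,  1.2350e+00, -2.3618e+01,  1.7000e-02,
        6.0000e-03, -0.0000e+00]), 'position': array([ 0.255, -0.515,  0.404]), 'ee_rot': array([ 0.974,  0.227, -0.   , -0.001]), 'force': array([ 0.457,  0.432, -0.07 ]), 'torque': array([-0.018, -0.049, -0.017]), 'gripper_width': np.float64(1.0)}
scene [[378.7, 0.0, 323.4], [0.0, 378.7, 205.2], [0.0, 0.0, 1.0]] [0.882 0.467 0.834] [-0.359 -0.534 -0.766]
side [[395.2, 0.0, 324.2], [0.0, 395.2, 199.9], [0.0, 0.0, 1.0]] [0.327 0.616 0.935] [ 0.207 -0.611 -0.764]
wrist [[352.9, 0.0, 320.6], [0.0, 352.9, 204.1], [0.0, 0.0, 1.0]] [ 0.314 -0.486  0.374] [-0.224 -0.107 -0.969]
```

View pics/scene0.png

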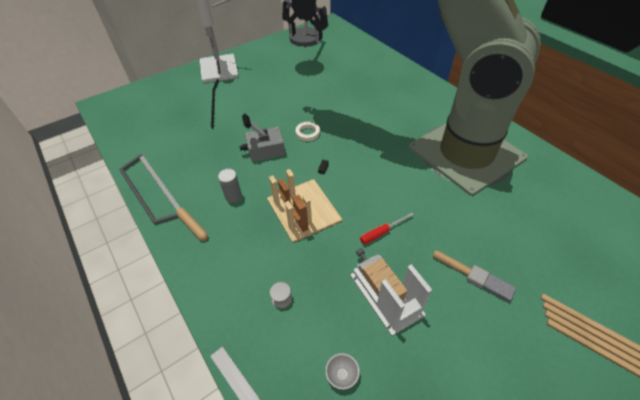

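View pics/side0.png

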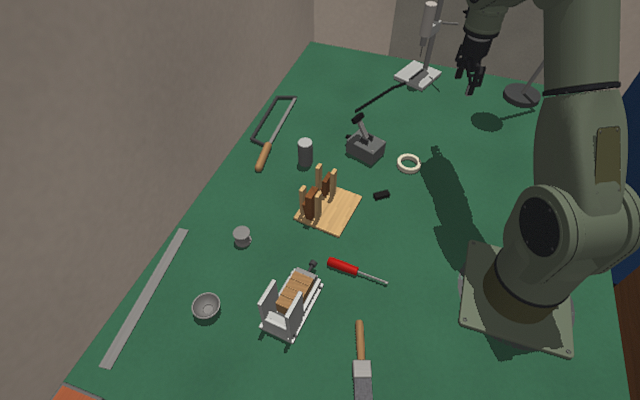

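View pics/wrist0.png

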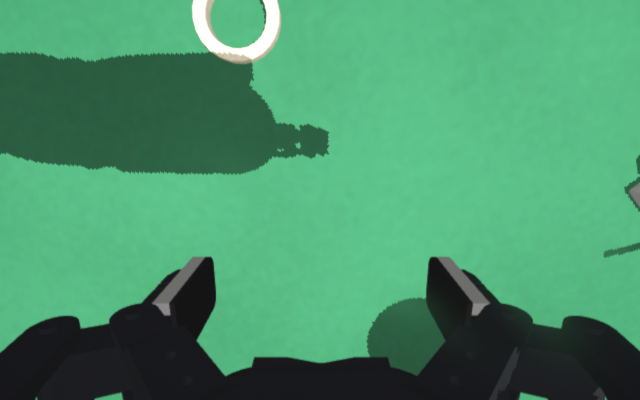

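Run:
```python
import cv2
a=cv2.imread("pics/scene0.png");b=cv2.imread("pics/side0.png")
def z(im,x,y,w,h,f,n): 
    cv2.imwrite("pics/"+n,cv2.resize(im[y:y+h,x:x+w],None,fx=f,fy=f,interpolation=cv2.INTER_CUBIC))
z(a,225,105,130,140,4,"s_z1.png"); z(a,340,230,110,110,5,"s_z2.png")
z(b,285,105,110,135,4,"d_z1.png"); z(b,245,250,90,100,5,"d_z2.png")
```

```text
(no output)
```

View pics/s_z1.png

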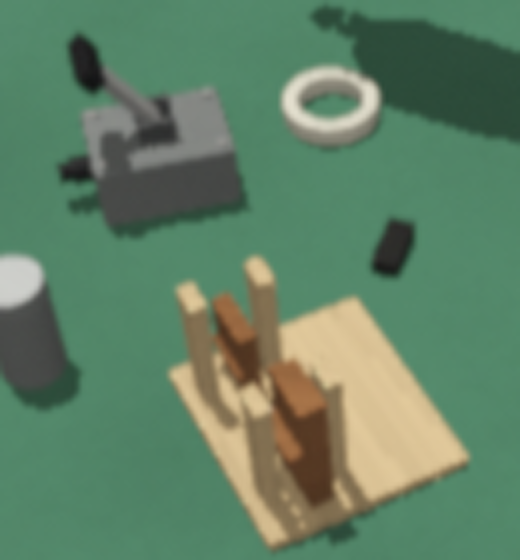

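View pics/s_z2.png

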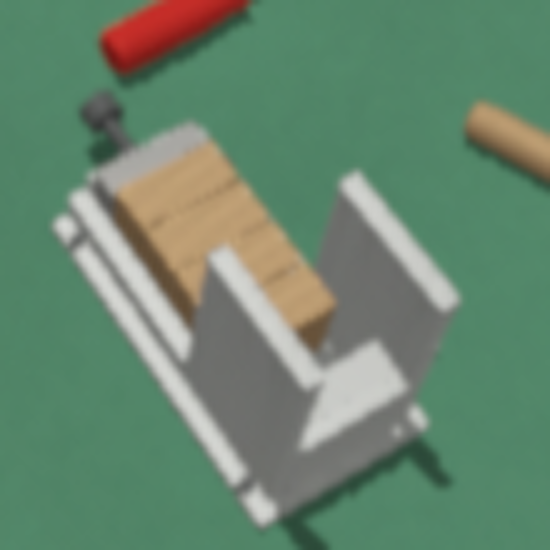

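View pics/d_z1.png

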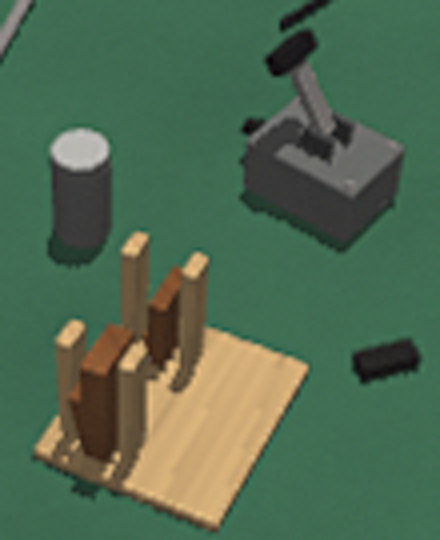

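View pics/d_z2.png

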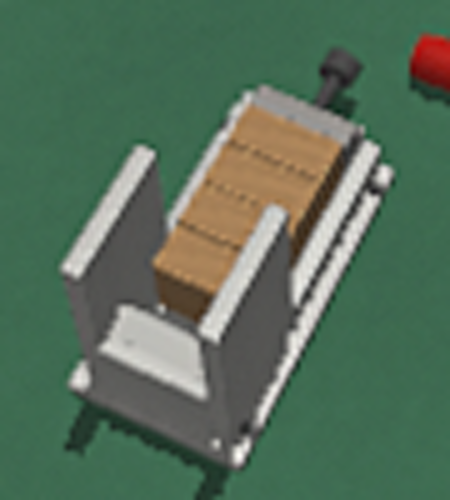

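Run:
```python
from h import *
S=cal("scene");D=cal("side")
def P(c,off,f,pts,z):
    return [onz(c,(u+.5)/f-.5+off[0],(v+.5)/f-.5+off[1],z).round(4)[:2] for u,v in pts]
pr=lambda n,l:print(n,*[tuple(float(round(v,4)) for v in p) for p in l])
pr("rack S L,B,R,F",P(S,(225,105),4,[(170,373),(357,298),(467,460),(272,548)],.01))
pr("rack D L,F,R",P(D,(285,105),4,[(35,452),(217,528),(308,365)],.01))
pr("iso S",P(S,(225,105),4,[(82,112),(212,90),(235,150),(100,168)],.055))
pr("iso D",P(D,(285,105),4,[(248,148),(345,190),(403,148),(310,100)],.055))
pr("bar mid S",P(S,(225,105),4,[(86,63)],.128)); pr("bar mid D",P(D,(285,105),4,[(291,53)],.128))
pr("cheek S",P(S,(340,230),5,[(210,258),(232,247),(322,380),(300,390),(340,185),(358,172),(460,297),(440,312)],.128))
pr("cheek D",P(D,(245,250),5,[(135,147),(157,155),(82,278),(62,267),(270,207),(290,213),(222,340),(200,330)],.128))
pr("wedge head top S",P(S,(225,105),4,[(272,370),(291,360),(327,398),(305,412)],.11))
pr("wedge head top D",P(D,(285,105),4,[(108,326),(131,336),(104,374),(82,364)],.11))
```

```text
rack S L,B,R,F (0.613, -0.2046) (0.4634, -0.1851) (0.4894, -0.0166) (0.6354, -0.0349)
rack D L,F,R (0.6304, -0.0341) (0.4833, -0.0134) (0.4624, -0.1831)
iso S (0.5462, -0.4446) (0.4495, -0.4059) (0.4727, -0.3337) (0.5665, -0.378)
iso D (0.5661, -0.3589) (0.4769, -0.3364) (0.4439, -0.4025) (0.5335, -0.4361)
bar mid S (0.5487, -0.4068)
bar mid D (0.5464, -0.4007)
cheek S (0.5756, 0.2282) (0.5649, 0.2297) (0.5753, 0.2945) (0.5852, 0.2924) (0.5085, 0.2347) (0.498, 0.2346) (0.5055, 0.3012) (0.5168, 0.3011)
cheek D (0.5735, 0.2298) (0.5624, 0.2303) (0.5696, 0.2961) (0.58, 0.2943) (0.5045, 0.2377) (0.495, 0.2375) (0.5014, 0.3025) (0.512, 0.3014)
wedge head top S (0.5926, -0.0869) (0.5784, -0.0868) (0.5775, -0.0475) (0.5947, -0.0463)
wedge head top D (0.5905, -0.085) (0.5721, -0.0814) (0.5779, -0.0423) (0.5953, -0.0458)
```

>>> move_arm:
  linear:
    - [2.8, 0.45, 0]
    - [2.8, 0.45, 0]
    - [2.8, 0.45, 0]
    - [2.8, 0.45, 0]
    - [2.8, 0.45, 0]
    - [2.8, 0.45, 0]
    - [2.8, 0.45, 0]
    - [2.8, 0.45, 0]
    - [2.8, 0.45, 0]
    - [2.8, 0.45, 0]
    - [2.8, 0.45, 0]
    - [2.8, 0.45, 0]
    - [0, 0, 0]
    - [0, 0, 0]
  twist: [0, 0, 0, 0, 0, 0, 0, 0, 0, 0, 0, 0, 0, 0]
  jaw: [0, 0, 0, 0, 0, 0, 0, 0, 0, 0, 0, 0, 0, 0]

```text
clock: 1.32
position: [0.5809, -0.4142, 0.4035]
ee_rot: [0.974, 0.228, -0.0, -0.001]
force: [-0.4, 0.4, -0.0]
gripper_width: -0.0
```

>>> move_arm:
  linear:
    - [0, 0, 0]
    - [0, 0, 0]
    - [0, 0, 0]
    - [0, 0, 0]
    - [0, 0, 0]
    - [0, 0, 0]
    - [0, 0, 0]
    - [0, 0, 0]
  twist: [6.8, 6.8, 6.8, 6.8, 6.8, 6.8, 6.4, 0]
  jaw: [0, 0, 0, 0, 0, 0, 0, 0]

```text
clock: 1.98
position: [0.579, -0.4157, 0.4048]
ee_rot: [0.983, -0.185, -0.0, 0.0]
force: [-0.7, -0.2, -0.6]
gripper_width: 0.004
```

Run:
```python
from h import *
o=monitor.get_obs(); print(o["position"],R.from_quat(o["ee_rot"]).as_matrix().round(3)[:,0],o["q"].round(2))
c,im=snap("wrist","w1.png"); 
for n,l in {"rack c":(.5485,-.109,.01),"isotop":(.507,-.387,.055)}.items(): print(n,proj(c,l))
snap("scene","s1.png")
```

```text
[ 0.57903138 -0.4157221   0.40478525] [ 0.932 -0.363 -0.   ] [ 0.51  0.98  0.21  0.84 -0.18  1.34 -1.27]
rack c [[ 82.13095084 294.76384801]]
isotop [[320.86854737 261.0326839 ]]
```

View pics/w1.png

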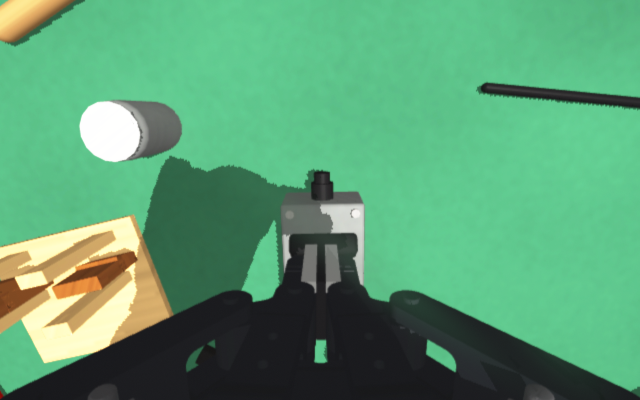

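View pics/s1.png

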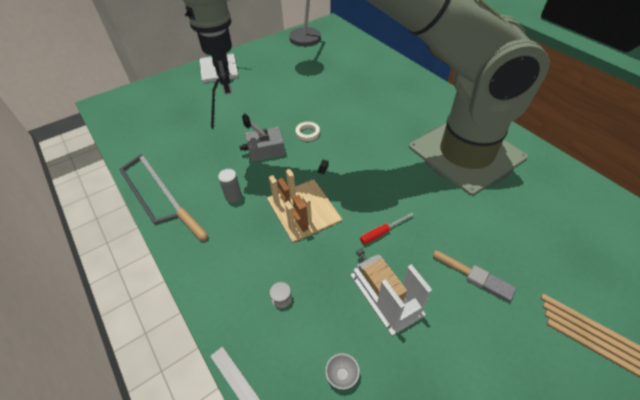

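Run:
```python
from h import *
c=cal("wrist"); ax=np.array([np.cos(-.3665),np.sin(-.3665)]);o=np.array([.507,-.387])
for u,v,z in [(322,204,.055),(322,235,.134),(322,235,.12),(282,206,.055),(364,206,.055)]:
    p=onz(c,u,v,z)[:2]; print(u,v,p.round(4),((p-o)@ax).round(4),((p-o)@[-ax[1],ax[0]]).round(4))
```

```text
322 204 [ 0.5607 -0.409 ] 0.058 -0.0013
322 235 [ 0.5591 -0.4081] 0.0562 -0.001
322 235 [ 0.5543 -0.4063] 0.051 -0.0011
282 206 [ 0.5722 -0.3732] 0.0559 0.0362
364 206 [ 0.545  -0.4451] 0.0563 -0.0407
```

>>> move_arm:
  linear:
    - [0, 0, 2.4]
    - [0, 0, 2.4]
    - [0, 0, 2.4]
    - [0, 0, 2.4]
    - [0, 0, 2.2]
    - [0, 0, 0]
    - [-1, 0, 0]
    - [-1, 0, 0]
    - [-1, 0, 0]
    - [-1, 0, 0]
    - [-1, 0, 0]
    - [-1, 0, 0]
    - [-1, 0, 0]
    - [-0.8, 0, 0]
    - [0, 0, 0]
  twist: [0, 0, 0, 0, 0, 0, 0, 0, 0, 0, 0, 0, 0, 0, 0]
  jaw: [0, 0, 0, 0, 0, 0, 0, 0, 0, 0, 0, 0, 0, 0, 0]

```text
clock: 3.33
position: [0.5061, -0.3875, 0.2883]
ee_rot: [0.984, -0.181, 0.0, 0.0]
force: [1.0, -0.4, 0.4]
gripper_width: 0.001
```

Run:
```python
from h import *
o=monitor.get_obs(); print(o["position"],o["clock"])
c,im=snap("side","d2.png"); im=im[60:240,260:460]; cv2.imwrite("pics/d2z.png",cv2.resize(im[:,:,::-1],None,fx=3,fy=3))
```

```text
[ 0.50605586 -0.38753949  0.28831789] 3.3333
```

View pics/d2z.png

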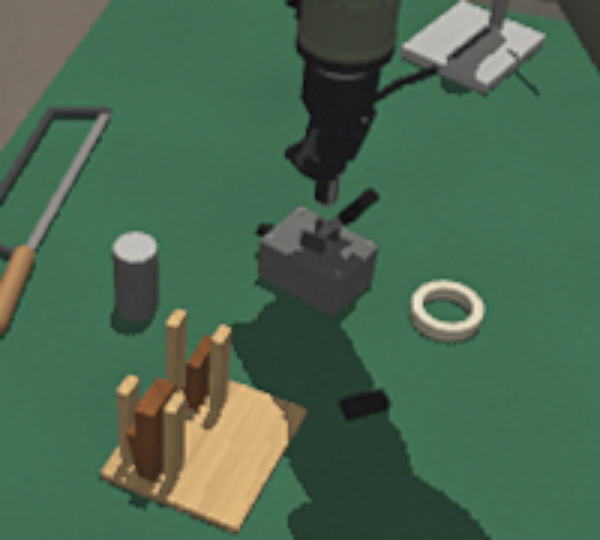

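>>> move_arm:
  linear:
    - [0, 0, -3]
    - [0, 0, -3]
    - [0, 0, -3]
    - [0, 0, -3]
    - [-0.35, -3, 0]
    - [-0.35, -3, 0]
    - [-0.35, -3, 0]
    - [-0.35, -3, 0]
    - [-0.35, -3, 0]
    - [-0.35, -3, 0]
    - [-0.35, -3, 0]
    - [-0.35, -3, 0]
    - [-0.35, -3, 0]
    - [-0.35, -3, 0]
    - [-0.5, -3, 0]
    - [0, 0, 0]
    - [0, 0, 0]
    - [0, 0, 0]
    - [0, 0, 0]
  twist: [0, 0, 0, 0, 0, 0, 0, 0, 0, 0, 0, 0, 0, 0, 0, -6.8, -6.7, 0, 0]
  jaw: [0, 0, 0, 0, 0, 0, 100, 100, 100, 100, 100, 100, 100, 100, 100, 100, 100, 100, 100]

```text
clock: 4.97
position: [0.5876, -0.0651, 0.4072]
ee_rot: [0.998, -0.066, 0.0, -0.0]
force: [-0.1, 0.8, -0.1]
gripper_width: 0.999
```

Run:
```python
from h import *
o=monitor.get_obs(); print(o["position"],R.from_quat(o["ee_rot"]).as_matrix().round(3)[:,0],o["q"].round(2))
c,im=snap("wrist","w2.png");
```

```text
[ 0.58764675 -0.06507138  0.40721164] [ 0.991 -0.132  0.001] [-0.04  0.74  0.19  1.42 -0.15  0.99 -1.51]
```

View pics/w2.png

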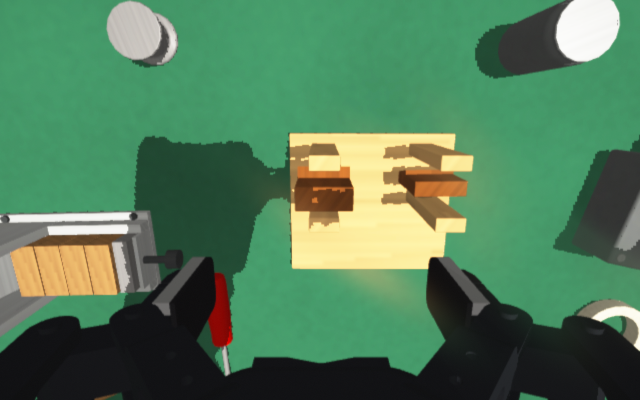

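Run:
```python
from h import *
im=cv2.imread("pics/w2.png"); cv2.imwrite("pics/w2z.png",cv2.resize(im[125:280,280:490],None,fx=3.8,fy=3.8,interpolation=cv2.INTER_CUBIC))
c=cal("wrist")
for u,v,z in [(296,178,.11),(352,178,.11),(353,210,.11),(296,210,.11),(290,134,.01),(455,134,.01),(446,267,.01),(292,268,.01)]: print(u,v,onz(c,u,v,z)[:2].round(4))
print(onz(c,0,0,0.1), proj(c,[.585,-.065,.11]))
```

```text
296 178 [ 0.6057 -0.0477]
352 178 [ 0.6    -0.0902]
353 210 [ 0.5745 -0.0882]
296 210 [ 0.5804 -0.0438]
290 134 [ 0.6336 -0.0388]
455 134 [ 0.6113 -0.2057]
446 267 [ 0.4644 -0.1905]
292 268 [ 0.4862 -0.018 ]
[0.75696859 0.14035658 0.1       ] [[321.97821528 200.98475079]]
```

View pics/w2z.png

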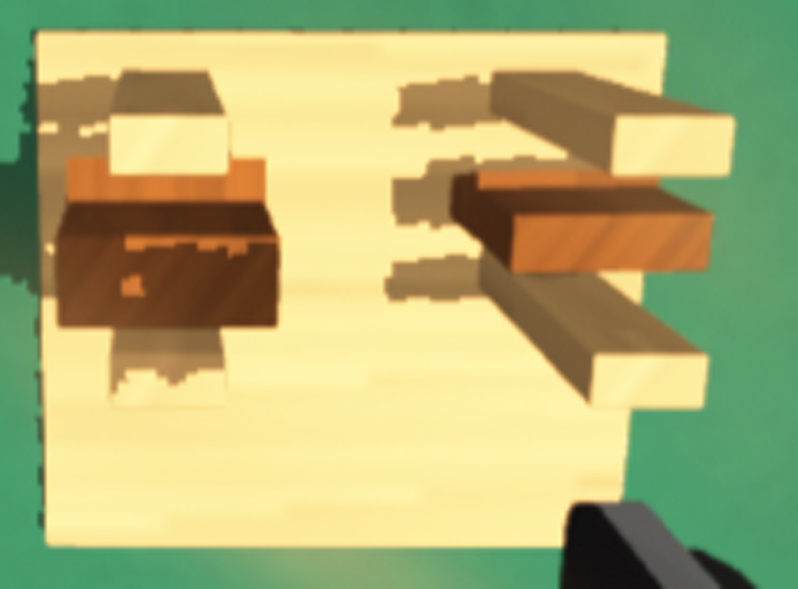

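>>> move_arm:
  linear:
    - [0, 0.15, 0]
    - [0, 0, 2.4]
    - [0, 0, 2.4]
    - [0, 0, 2.4]
    - [0, 0, 2.4]
    - [0, 0, 2.4]
    - [0, 0, 2.2]
    - [0, 0, 1.5]
    - [0, 0, 1.0]
    - [0, 0, 0]
    - [0, 0, 0]
    - [0, 0, 0]
    - [0, 0, 0]
    - [0, 0, 0]
    - [0, 0, 0]
    - [0, 0, 0]
  twist: [0, 0, 0, 0, 0, 0, 0, 0, 0, 0, 0, 0, 0, 0, 0, 0]
  jaw: [100, 100, 100, 100, 100, 100, 100, 100, 100, 100, 0, 0, 0, 0, 0, 0]
  squeeze: 40

```text
clock: 6.35
position: [0.5874, -0.0663, 0.2407]
ee_rot: [0.998, -0.065, 0.001, -0.0]
force: [-0.3, 0.3, 7.0]
gripper_width: 0.534
```

>>> move_arm:
  linear:
    - [0, 0, -1]
    - [0, 0, -2.2]
    - [0, 0, -2.2]
    - [0, 0, -2.2]
    - [0, 0, -2.2]
    - [0, 0, -2.2]
    - [-1.7, 1.25, 0]
    - [-1.7, 1.25, 0]
    - [-1.7, 1.25, 0]
    - [-1.8, 1.25, 0]
    - [0, 0, 0]
    - [0, 0, 2.4]
    - [0, 0, 2.4]
    - [0, 0, 2.4]
    - [0, 0, 2.4]
    - [0, 0, 1.4]
    - [0, 0, 0.5]
    - [0, 0, 0.2]
    - [0, 0, 0]
  twist: [0, 0, 0, 0, 0, 0, 0, 0, 0, 0, 0, 0, 0, 0, 0, 0, 0, 0, 0]
  jaw: [0, 0, 0, 0, 0, 0, 0, 0, 0, 0, 0, 0, 0, 0, 0, 0, 0, 0, 0]

```text
clock: 7.93
position: [0.5125, -0.1069, 0.2434]
ee_rot: [0.998, -0.065, 0.0, -0.0]
force: [0.1, -0.1, -1.0]
gripper_width: 0.537
```

Run:
```python
from h import *
o=monitor.get_obs(); print(o["position"],o["force"])
c,im=snap("side","d3.png"); im=im[120:280,230:430]; cv2.imwrite("pics/d3z.png",cv2.resize(im[:,:,::-1],None,fx=3.5,fy=3.5))
```

```text
[ 0.51253516 -0.10694534  0.24340759] [ 0.09011315 -0.14730288 -1.00338476]
```

View pics/d3z.png

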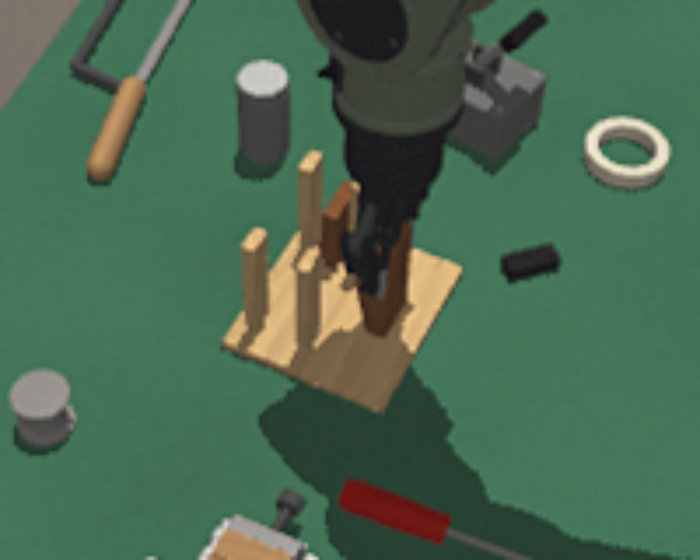

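>>> move_arm:
  linear:
    - [0, 0, 0.15]
    - [0, 0, 0.1]
    - [0, 0, 0]
    - [0, 0, 0]
  twist: [0, 0, 0, 0]
  jaw: [0, 0, 0, 0]

```text
clock: 8.32
position: [0.5125, -0.107, 0.2407]
ee_rot: [0.998, -0.065, 0.0, -0.0]
force: [-0.5, -0.3, 6.3]
gripper_width: 0.535
```

>>> move_arm:
  linear:
    - [0, 0, 0]
    - [0, 0, 0]
    - [0, 0, 0]
    - [0, 0, -0.5]
    - [0, 0, -2.5]
    - [0, 0, -3]
    - [0, 0, -3]
    - [0, 0, -3]
    - [0, 0, 0]
  twist: [0, 0, 0, 0, 0, 0, 0, 0, 0]
  jaw: [60, 70, 80, 100, 100, 100, 100, 100, 100]

```text
clock: 9.07
position: [0.5127, -0.1072, 0.3653]
ee_rot: [0.998, -0.065, 0.003, 0.0]
force: [0.4, -1.8, 0.1]
gripper_width: 1.004
```

>>> move_arm:
  linear:
    - [0, 0, 0]
    - [0, 0, 0]
    - [0, 0, 0]
    - [0, 0, 0]
    - [0, 0, 0]
    - [0, 0, 0]
    - [0, 0, 0]
    - [0, 0, 0]
    - [0, 0, 0]
    - [0, 0, 0]
    - [0, 0, 0]
    - [0, 0, 0]
    - [0, 0, 0]
    - [0, 0, 0]
  twist: [-7, -7, -7, -7, -7, -7, -7, -7, -7, -7, -7, -7, -6, 0]
  jaw: [100, 100, 100, 100, 100, 100, 100, 100, 100, 100, 100, 100, 100, 100]

```text
clock: 10.23
position: [0.5122, -0.1072, 0.3604]
ee_rot: [0.75, 0.662, -0.0, 0.0]
force: [0.1, 0.3, -0.3]
gripper_width: 0.999
```

Run:
```python
from h import *
o=monitor.get_obs(); print(o["position"],R.from_quat(o["ee_rot"]).as_matrix().round(3)[:,0],o["q"].round(2),o["gripper_width"])
c,im=snap("wrist","w4.png"); print(proj(c,[o["position"][0],o["position"][1],.11]))
```

```text
[ 0.51218818 -0.10723046  0.36040399] [ 0.124  0.992 -0.   ] [ 0.32  0.7  -0.32  1.73  0.3   0.76 -0.27] 0.9994110601568992
[[319.26860641 214.97140769]]
```

View pics/w4.png

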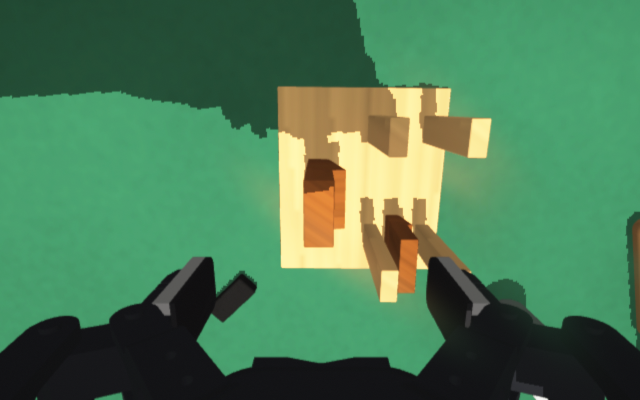

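>>> move_arm:
  linear:
    - [0, 0, 2.4]
    - [0, 0, 2.4]
    - [0, 0, 2.4]
    - [0, 0, 2]
    - [0, 0, 1.3]
    - [0, 0, 0.8]
    - [0, 0, 0]
    - [0, 0, 0]
    - [0, 0, 0]
    - [0, 0, 0]
    - [0, 0, 0]
    - [0, 0, 0]
    - [0, 0, 0]
    - [0, 0, 0]
    - [0, 0, 0]
  twist: [0, 0, 0, 0, 0, 0, 0, 0, 0, 0, 0, 0, 0, 0, 0]
  jaw: [100, 100, 100, 100, 100, 100, 100, 60, 50, 40, 30, 0, 0, 0, 0]
  squeeze: 60

```text
clock: 11.53
position: [0.5124, -0.107, 0.2476]
ee_rot: [0.751, 0.66, 0.0, 0.0]
force: [0.5, -0.2, 6.6]
gripper_width: 0.226
```

>>> move_arm:
  linear:
    - [0, 0, -1]
    - [0, 0, -2.5]
    - [0, 0, -2.5]
    - [0, 0, -2.5]
    - [0, 0, -2.5]
    - [0, 0, -2.5]
    - [2.9, 0.45, 0]
    - [2.9, 0.45, 0]
    - [2.9, 0.45, 0]
    - [2.9, 0.45, 0]
    - [2.9, 0.45, 0]
    - [2.9, 0.45, 0]
    - [2.9, 0.45, 0]
    - [2.9, 0.45, 0]
    - [2.9, 0.45, 0]
    - [2.9, 0.45, 0]
    - [2.9, 0.45, 0]
    - [2.9, 0.45, 0]
    - [2.9, 0.6, 0]
  twist: [0, 0, 0, 0, 0, 0, 0, 0, 0, 0, 0, 0, 0, 0, 0, 0, 0, 0, 0]
  jaw: [0, 0, 0, 0, 0, 0, 0, 0, 0, 0, 0, 0, 0, 0, 0, 0, 0, 0, 0]

```text
clock: 13.12
position: [0.6203, 0.2606, 0.3831]
ee_rot: [0.751, 0.66, 0.0, -0.0]
force: [0.7, -0.8, -0.8]
gripper_width: 0.227
```

>>> move_arm:
  linear:
    - [0, 0, 0]
    - [0, 0, 0]
    - [0, 0, 0]
    - [0, 0, 0]
    - [0, 0, 0]
    - [0, 0, 0]
    - [0, 0, 0]
    - [0, 0, 0]
    - [0, 0, 0]
    - [0, 0, 0]
    - [0, 0, 0]
    - [0, 0, 0]
    - [0, 0, 0]
    - [0, 0, 0]
  twist: [-7, -7, -7, -7, -7, -7, -7, -7, -7, -7, -7, -7, -6, 0]
  jaw: [0, 0, 0, 0, 0, 0, 0, 0, 0, 0, 0, 0, 0, 0]

```text
clock: 14.28
position: [0.6204, 0.2588, 0.3828]
ee_rot: [0.062, 0.998, 0.0, -0.0]
force: [0.0, 0.2, -1.0]
gripper_width: 0.228
```

Run:
```python
from h import *
o=monitor.get_obs(); print(o["position"],R.from_quat(o["ee_rot"]).as_matrix().round(3)[:,0],o["q"].round(2),o["gripper_width"],o["force"])
c,im=snap("wrist","w5.png"); print(proj(c,[.539,.2654,.128]))
```

```text
[0.62039192 0.25884936 0.38277333] [-0.992  0.124  0.   ] [-0.2   0.95 -0.65  1.09  0.54  1.27  0.64] 0.22760410542993534 [ 0.03068499  0.23382826 -0.99441872]
[[313.25423273  80.32413108]]
```

View pics/w5.png

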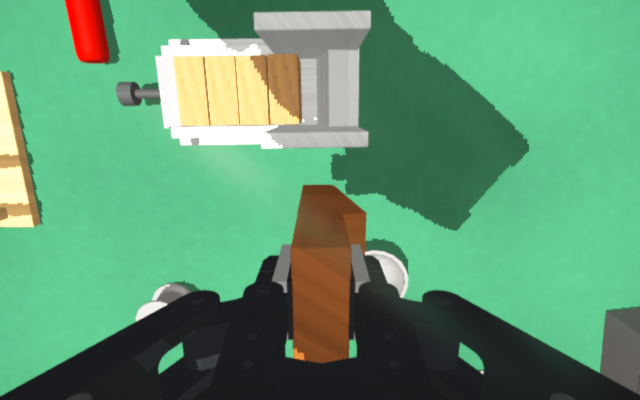

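Run:
```python
import cv2
im=cv2.imread("pics/w5.png"); cv2.imwrite("pics/w5z.png",cv2.resize(im[0:155,230:390],None,fx=5,fy=3.8,interpolation=cv2.INTER_CUBIC))
```

```text
(no output)
```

View pics/w5z.png

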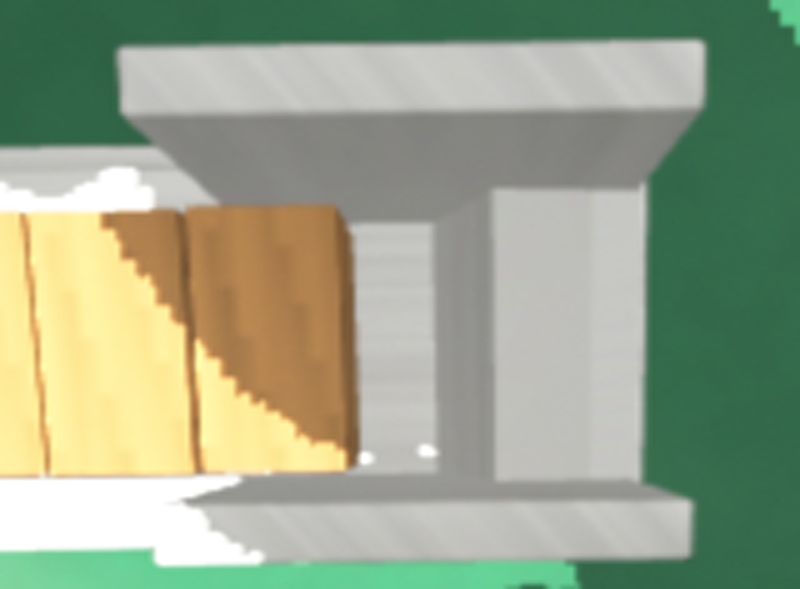

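Run:
```python
from h import *
o=monitor.get_obs(); c=cal("wrist"); T=R.from_quat(o["ee_rot"]).as_matrix(); p0=o["position"]
def f(n,u,v,z,fx):
    p=onz(c,u/5+230-.4,v/3.8-.4,z); d=T.T@(p-p0); print(n,"tool x %.1f y %.1f -> fixture origin at tool y %.1f"%(d[0]*1e3,d[1]*1e3,d[1]*1e3-fx))
f("stop top",492,340,.058,42.8);f("stop foot",437,340,.008,32.8)
f("cheek far L",118,47,.128,-2);f("cheek far R",704,42,.128,66);f("near R",691,556,.128,66)
f("far inner",400,111,.128,0);f("near inner",450,500,.128,0);f("far outer",400,45,.128,0);f("near outer",450,560,.128,0)
f("blank4 face top",341,240,.053,0);f("blank4 b",351,460,.053,0);f("bl3/4",188,340,.053,0)
f("stop top far",491,200,.058,42.8);f("stop top near",494,470,.058,42.8)
# wedge: foot and head
for n,u,v,z in [("foot L",305,186,None)]: pass
```

```text
stop top tool x 80.3 y 6.8 -> fixture origin at tool y -36.0
stop foot tool x 83.0 y -2.4 -> fixture origin at tool y -35.2
cheek far L tool x 118.6 y -37.9 -> fixture origin at tool y -35.9
cheek far R tool x 119.3 y 29.4 -> fixture origin at tool y -36.6
near R tool x 42.4 y 30.5 -> fixture origin at tool y -35.5
far inner tool x 109.8 y -5.6 -> fixture origin at tool y -5.6
near inner tool x 51.5 y 0.2 -> fixture origin at tool y 0.2
far outer tool x 118.9 y -5.5 -> fixture origin at tool y -5.5
near outer tool x 41.8 y 0.2 -> fixture origin at tool y 0.2
blank4 face top tool x 100.4 y -17.2 -> fixture origin at tool y -17.2
blank4 b tool x 55.7 y -16.3 -> fixture origin at tool y -16.3
bl3/4 tool x 80.5 y -42.2 -> fixture origin at tool y -42.2
stop top far tool x 107.4 y 6.4 -> fixture origin at tool y -36.4
stop top near tool x 53.8 y 7.2 -> fixture origin at tool y -35.6
```

Run:
```python
from h import *
o=monitor.get_obs(); c=cal("wrist"); T=R.from_quat(o["ee_rot"]).as_matrix(); p0=o["position"]
for y in (-10,8,20): 
  for z in ((.2376,) if y<20 else (.1776,)): print(y,proj(c,p0+T@np.array([.023,y/1e3,z])))
im=cv2.imread("pics/w5.png"); cv2.imwrite("pics/w5y.png",cv2.resize(im[170:370,270:390],None,fx=4,fy=3,interpolation=cv2.INTER_CUBIC))
```

```text
-10 [[302.44273595 181.5774475 ]]
8 [[332.61150907 181.58554551]]
20 [[365.04572499 208.83080905]]
```

View pics/w5y.png

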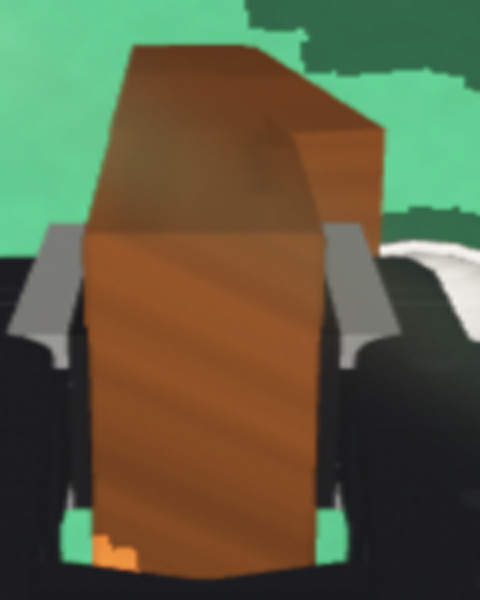

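>>> move_arm:
  linear:
    - [1.6, -0.1, 0]
    - [1.6, -0.1, 0]
    - [1.6, -0.1, 0]
    - [1.6, -0.1, 0]
    - [1.65, -0.05, 0]
    - [0, 0, 0]
    - [0, 0, 0]
  twist: [0, 0, 0, 0, 0, -0.9, 0]
  jaw: [0, 0, 0, 0, 0, 0, 0]

```text
clock: 14.92
position: [0.5398, 0.2651, 0.3829]
ee_rot: [0.058, 0.998, -0.0, 0.0]
force: [0.4, -0.8, -1.7]
gripper_width: 0.225
```

>>> move_arm:
  linear:
    - [0, 0, 2]
    - [0, 0, 2]
    - [0, 0, 2]
    - [0, 0, 1.5]
    - [0, 0, 1]
    - [0, 0, 0.7]
    - [0, 0, 0.7]
    - [0, 0, 0]
    - [0, 0, 0]
  twist: [0, 0, 0, 0, 0, 0, 0, 0, 0]
  jaw: [0, 0, 0, 0, 0, 0, 0, 0, 0]

```text
clock: 15.67
position: [0.5402, 0.2652, 0.2836]
ee_rot: [0.057, 0.998, 0.0, 0.0]
force: [-0.1, -0.5, 0.2]
gripper_width: 0.227
```

Run:
```python
from h import *
o=monitor.get_obs(); print(o["position"],R.from_quat(o["ee_rot"]).as_matrix().round(3)[:,0],o["force"])
c,im=snap("wrist","w6.png");c,b=snap("scene","s6.png")
cv2.imwrite("pics/s6z.png",cv2.resize(b[210:350,320:470,::-1],None,fx=4,fy=4,interpolation=cv2.INTER_CUBIC))
```

```text
[0.54020673 0.26516064 0.28356548] [-0.993  0.114 -0.   ] [-0.07328023 -0.51442283  0.20623957]
```

View pics/w6.png

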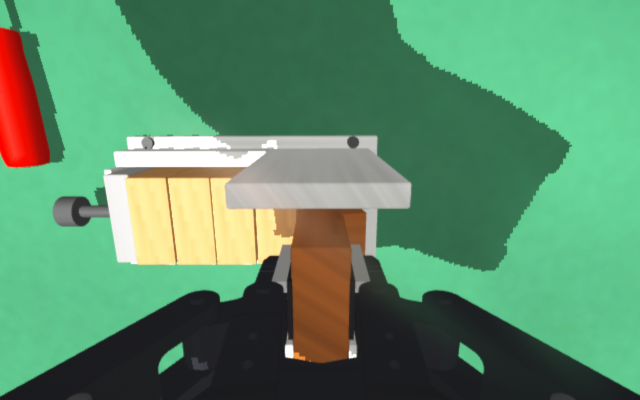

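View pics/s6z.png

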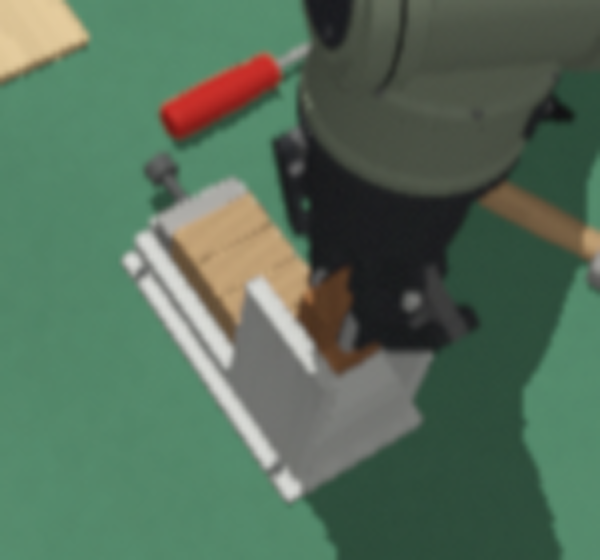

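>>> move_arm:
  linear:
    - [0, -0.1, 0.2]
    - [0, -0.1, 0.4]
    - [0, -0.05, 0.4]
    - [0, 0, 0]
  twist: [0, 0, 0, 0]
  jaw: [0, 0, 0, 0]

```text
clock: 16.1
position: [0.5397, 0.2623, 0.2724]
ee_rot: [0.057, 0.998, -0.0, -0.0]
force: [-0.8, -0.2, -0.7]
gripper_width: 0.226
```

>>> move_arm:
  linear:
    - [0, -0.1, 0.4]
    - [0, -0.1, 0.4]
    - [0, 0, 0]
  twist: [0, 0, 0]
  jaw: [0, 0, 0]

```text
clock: 16.35
position: [0.5395, 0.2604, 0.2644]
ee_rot: [0.057, 0.998, -0.0, -0.0]
force: [-0.0, -0.1, -0.7]
gripper_width: 0.229
```

>>> move_arm:
  linear:
    - [0, 0, 0.4]
    - [0, 0, 0.3]
    - [0, 0, 0]
  twist: [0, 0, 0]
  jaw: [0, 0, 0]

```text
clock: 16.6
position: [0.5396, 0.2602, 0.2576]
ee_rot: [0.057, 0.998, -0.001, -0.0]
force: [-0.4, -3.3, -1.5]
gripper_width: 0.229
```

>>> move_arm:
  linear:
    - [0, -0.05, 0.2]
    - [0, -0.04, 0.2]
    - [0, 0, 0]
  twist: [0, 0, 0]
  jaw: [0, 0, 0]

```text
clock: 16.85
position: [0.5395, 0.2594, 0.254]
ee_rot: [0.057, 0.998, -0.0, -0.0]
force: [0.0, -5.5, -2.7]
gripper_width: 0.227
```

>>> move_arm:
  linear:
    - [0, -0.08, 0.2]
    - [0, -0.05, 0.2]
    - [0, 0, 0]
  twist: [0, 0, 0]
  jaw: [0, 0, 0]

```text
clock: 17.1
position: [0.5394, 0.2583, 0.2503]
ee_rot: [0.057, 0.998, 0.0, 0.0]
force: [0.6, -4.4, 3.2]
gripper_width: 0.228
```

>>> move_arm:
  linear:
    - [0, -0.03, 0.15]
    - [0, 0, 0.1]
    - [0, 0, 0]
  twist: [0, 0, 0]
  jaw: [0, 0, 0]

```text
clock: 17.35
position: [0.5394, 0.258, 0.2494]
ee_rot: [0.057, 0.998, 0.0, 0.001]
force: [-6.2, -11.4, 35.9]
gripper_width: 0.224
```

>>> move_arm:
  linear:
    - [0, 0, -0.05]
    - [0, 0, -0.05]
    - [0, 0, -0.05]
    - [0, 0, -0.05]
    - [0, 0, -0.5]
    - [0, 0, -2]
    - [0, 0, -2.5]
    - [0, 0, -2.5]
    - [0, 0, -2.5]
    - [0, 0, 0]
  twist: [0, 0, 0, 0, 0, 0, 0, 0, 0, 0]
  jaw: [30, 45, 60, 80, 80, 80, 80, 80, 80, 80]

```text
clock: 18.18
position: [0.5395, 0.2587, 0.3543]
ee_rot: [0.057, 0.998, 0.002, 0.002]
force: [0.8, 0.3, 1.1]
gripper_width: 0.797
```

Run:
```python
from h import *
o=monitor.get_obs(); print(o["position"],R.from_quat(o["ee_rot"]).as_matrix().round(3)[:,0],o["force"])
c,im=snap("wrist","w7.png");c,b=snap("scene","s7.png")
cv2.imwrite("pics/s7z.png",cv2.resize(b[210:350,320:470,::-1],None,fx=4,fy=4,interpolation=cv2.INTER_CUBIC))
```

```text
[0.53949409 0.25874028 0.35426694] [-0.994  0.114 -0.004] [0.79235877 0.28394703 1.13522549]
```

View pics/w7.png

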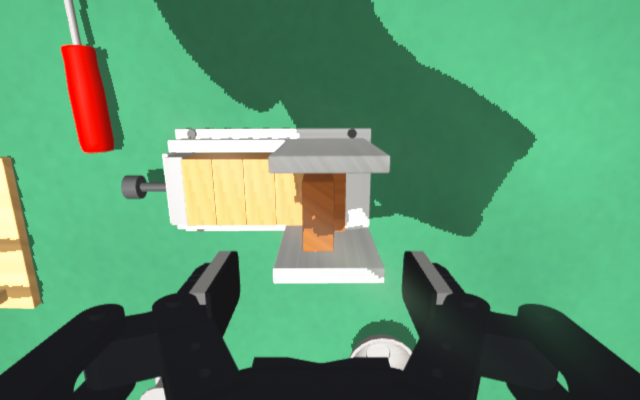

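View pics/s7z.png

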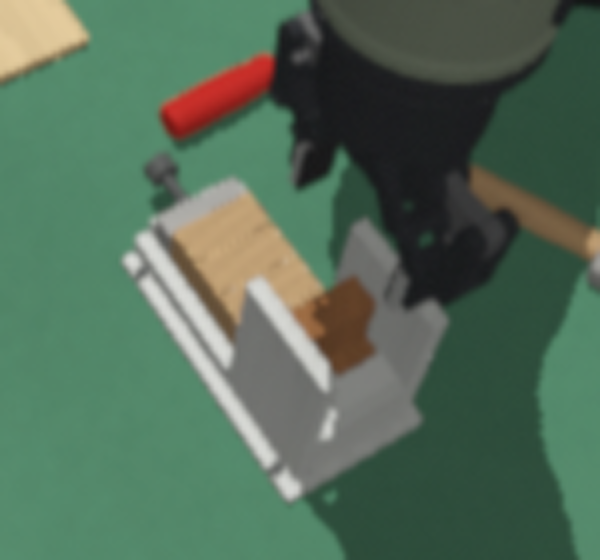

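>>> move_arm:
  linear:
    - [0, 0, 0]
    - [0, 0, 0]
    - [0, 0, 0]
    - [0, 0, 0]
    - [0, 0, 0]
    - [0, 0, 2]
    - [0, 0, 2]
    - [0, 0, 1.5]
    - [0, 0, 0.7]
    - [0, 0, 0]
  twist: [0, 0, 0, 0, 0, 0, 0, 0, 0, 0]
  jaw: [0, 0, 0, 0, 0, 0, 0, 0, 0, 0]

```text
clock: 19.12
position: [0.5391, 0.2582, 0.2867]
ee_rot: [0.057, 0.998, -0.0, -0.001]
force: [0.3, -0.1, -0.5]
gripper_width: -0.002
```

>>> move_arm:
  linear:
    - [0, 0, 0.2]
    - [0, 0, 0.1]
    - [0, 0, 0.1]
    - [0, 0, 0]
  twist: [0, 0, 0, 0]
  jaw: [0, 0, 0, 0]

```text
clock: 19.45
position: [0.5393, 0.2583, 0.2853]
ee_rot: [0.057, 0.998, 0.0, 0.001]
force: [-3.3, -3.7, 16.6]
gripper_width: 0.002
```

>>> move_arm:
  linear:
    - [0, 0, 0.15]
    - [0, 0, 0.1]
    - [0, 0, 0]
    - [0, 0, 0]
  twist: [0, 0, 0, 0]
  jaw: [0, 0, 0, 0]

```text
clock: 19.78
position: [0.5393, 0.2583, 0.2849]
ee_rot: [0.057, 0.998, 0.0, 0.002]
force: [-12.6, -9.4, 54.5]
gripper_width: -0.0
```

>>> move_arm:
  linear:
    - [0, 0, -0.3]
    - [0, 0, -0.5]
    - [0, 0, -2]
    - [0, 0, -2.5]
    - [0, 0, -2.5]
    - [0, 0, -2.5]
    - [0, 0, -2.5]
    - [0, 0, 0]
  twist: [0, 0, 0, 0, 0, 0, 0, 0]
  jaw: [0, 0, 0, 0, 0, 0, 0, 0]

```text
clock: 20.45
position: [0.5393, 0.2586, 0.414]
ee_rot: [0.057, 0.998, 0.002, 0.002]
force: [0.4, -0.1, -0.5]
gripper_width: -0.002
```

Run:
```python
from h import *
o=monitor.get_obs(); print(o["position"],R.from_quat(o["ee_rot"]).as_matrix().round(3)[:,0],o["force"])
c,im=snap("wrist","w8.png");cv2.imwrite("pics/w8z.png",cv2.resize(im[110:290,140:420,::-1],None,fx=2.8,fy=2.8,interpolation=cv2.INTER_CUBIC))
T=R.from_quat(o["ee_rot"]).as_matrix(); p0=o["position"]
```

```text
[0.53930516 0.25859716 0.41398556] [-0.994  0.114 -0.005] [ 0.39006923 -0.10501567 -0.53880973]
```

View pics/w8z.png

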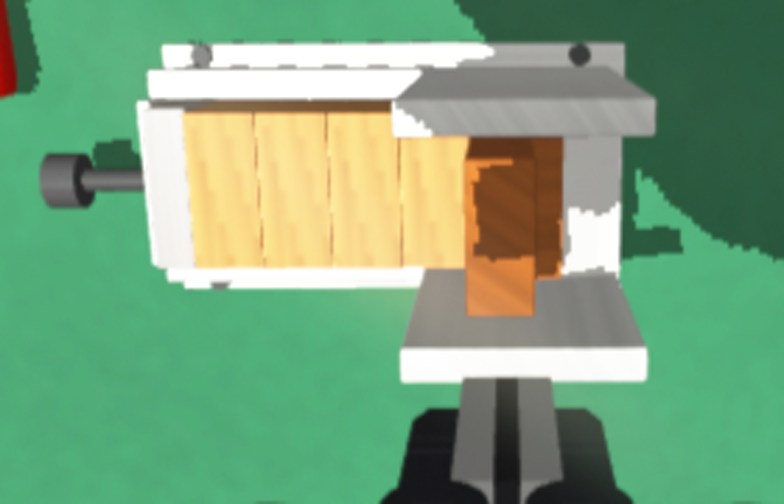

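>>> move_arm:
  linear:
    - [0.15, -2.98, 0]
    - [0.15, -2.98, 0]
    - [0.15, -2.98, 0]
    - [0.15, -2.98, 0]
    - [0.15, -2.98, 0]
    - [0.15, -2.98, 0]
    - [0.15, -2.98, 0]
    - [0.15, -2.98, 0]
    - [0.15, -2.98, 0]
    - [0.15, -2.98, 0]
    - [0.15, -2.98, 0]
    - [0.15, -2.98, 0]
    - [0.15, -2.98, 0]
    - [0.15, -2.98, 0]
    - [0.15, -2.98, 0]
    - [0.15, -2.98, 0]
    - [0.15, -2.98, 0]
    - [0.15, -2.98, 0]
    - [0.15, -2.98, 0]
    - [0.15, -2.98, 0]
  twist: [0, 0, 0, 0, 0, 0, 0, 0, 0, 0, 0, 0, 0, 0, 0, 0, 0, 0, 0, 0]
  jaw: [0, 0, 0, 0, 0, 0, 0, 0, 0, 0, 0, 0, 0, 0, 0, 0, 0, 0, 0, 0]

```text
clock: 22.17
position: [0.4412, -0.3322, 0.4087]
ee_rot: [0.057, 0.998, 0.0, -0.0]
force: [0.6, -0.4, -0.2]
gripper_width: -0.001
```

>>> move_arm:
  linear:
    - [0.15, -2.98, 0]
    - [0, 0, 0]
    - [0, 0, 0]
    - [0, 0, 0]
    - [0, 0, 0]
  twist: [0, 5, 5, 4.4, 0]
  jaw: [0, 0, 0, 0, 0]

```text
clock: 22.58
position: [0.4369, -0.36, 0.4087]
ee_rot: [0.183, 0.983, 0.0, -0.0]
force: [-0.2, 0.0, -0.3]
gripper_width: 0.002
```

Run:
```python
from h import *
o=monitor.get_obs(); p=o["position"];T=R.from_quat(o["ee_rot"]).as_matrix(); print(p,T.round(3)[:,0],o["q"].round(2))
a=-.365;d=p[:2]-[.509,-.388];print("iso",d@[np.cos(a),np.sin(a)],d@[-np.sin(a),np.cos(a)])
c,im=snap("side","d9.png"); cv2.imwrite("pics/d9z.png",cv2.resize(im[60:240,260:460,::-1],None,fx=3,fy=3))
```

```text
[ 0.43689124 -0.36000925  0.40871551] [-0.933  0.361  0.001] [ 0.98  0.76 -0.72  1.5   0.54  1.08  1.35]
iso -0.07734979040206867 0.0004076550419184854
```

View pics/d9z.png

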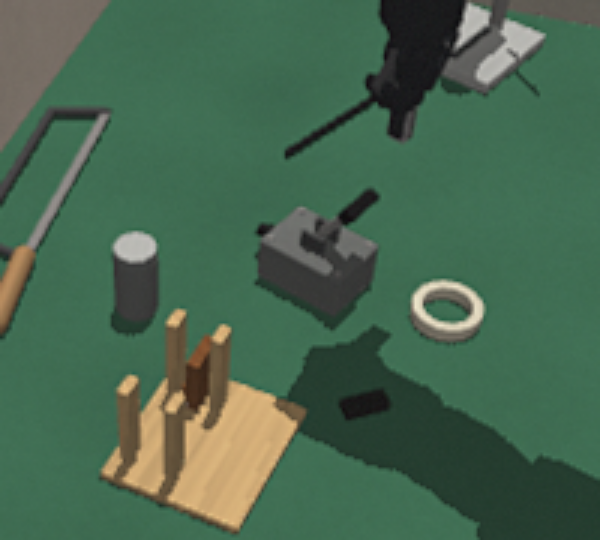

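>>> move_arm:
  linear:
    - [0, 0, 2.4]
    - [0, 0, 2.4]
    - [0, 0, 2.4]
    - [0, 0, 2.4]
    - [0, 0, 2.4]
    - [0, 0, 0]
    - [-1, 0, 0]
    - [-1, 0, 0]
    - [-1, 0, 0]
    - [-1, 0, 0]
    - [-1, 0, 0]
    - [-1, 0, 0]
    - [-1, 0, 0]
    - [-0.8, 0, 0]
    - [0, 0, 0]
  twist: [0, 0, 0, 0, 0, 0, 0, 0, 0, 0, 0, 0, 0, 0, 0]
  jaw: [0, 0, 0, 0, 0, 0, 0, 0, 0, 0, 0, 0, 0, 0, 0]

```text
clock: 23.88
position: [0.5108, -0.3879, 0.2902]
ee_rot: [0.18, 0.984, 0.0, 0.001]
force: [-0.4, 0.4, -0.4]
gripper_width: 0.001
```

>>> move_arm:
  linear:
    - [0, 0, -2]
    - [0, 0, -3]
    - [0, 0, -3]
    - [0, 0, -3]
    - [0, 0, -3]
    - [0, 0, 0]
    - [0, 0, 0]
    - [0, 0, 0]
  twist: [0, 0, 0, 0, 0, 0, 0, 0]
  jaw: [0, 0, 0, 0, 0, 0, 0, 0]

```text
clock: 24.55
position: [0.5094, -0.3878, 0.4291]
ee_rot: [0.181, 0.983, 0.0, -0.0]
force: [-0.4, 0.5, -0.4]
gripper_width: -0.001
```

Run:
```python
from h import *
o=monitor.get_obs(); print(o["position"],o["force"],o["clock"])
c,im=snap("side","da.png"); cv2.imwrite("pics/daz.png",cv2.resize(im[60:350,200:460,::-1],None,fx=2,fy=2))
c,im=snap("scene","sa.png"); cv2.imwrite("pics/saz.png",cv2.resize(im[90:350,200:470,::-1],None,fx=2.2,fy=2.2))
```

```text
[ 0.50943588 -0.38777261  0.42906413] [-0.37351721  0.47535807 -0.39279198] 24.55
```

View pics/daz.png

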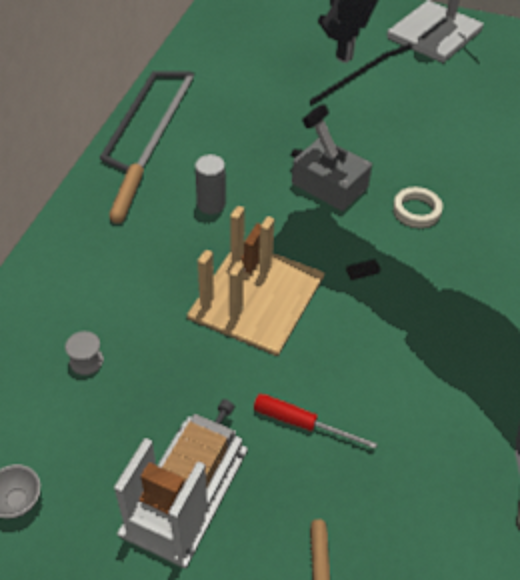

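View pics/saz.png

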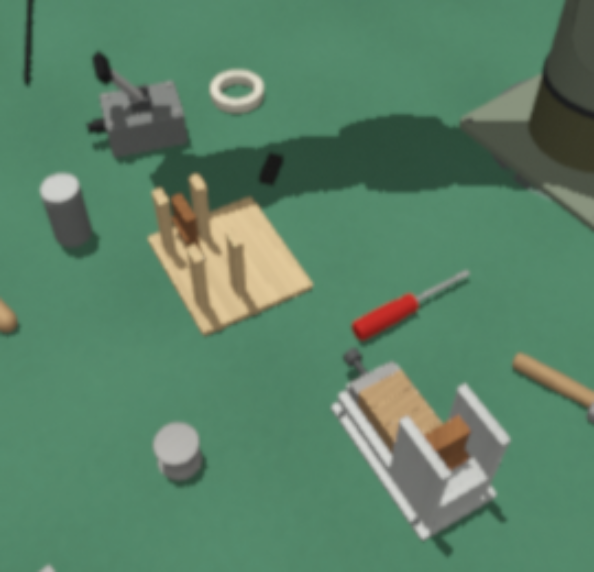

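The toggle leans back to the gland side, so it is ON. The wedge stands upright in the gap, the row is packed and nothing else has moved. I'm handing in.

Run:
```python
from bench import workorder
print(workorder.job_done())
```

```text
the job is handed in; nothing more can be done
None
```

The job is finished and handed in at about 24.6 s of the 72 s allowed. `job_done` reports no verdict, so success rests on my own checks below.

**What I did**
1. I pushed the toggle to OFF with the closed fingers.
2. I took the large wedge from the +y bay by its y sides, stood it on the ledge, and took it again by its x sides.
3. I drove the wedge along the slanted stop until it jammed at about 36 N and let go. I then pressed its top with the closed fingers to about 54 N, and it sank only about 0.4 mm.
4. I switched the toggle ON again.

**Last checks**
- **Wedge:** it looks upright against blank 4. Its foot is about 4 mm over the floor, so its centre is about 62 mm high.
- **Blanks:** the row shows no visible gaps and all four blanks are down.
- **Toggle:** it leans to the gland side, which is ON.
- **Everything else:** the small wedge and the other bench items look unmoved, and the arm is clear with no force on it.

**Not measured or slightly off**
- I had no reading of the force the stop puts on the wedge. I judged the jam only from how it resisted the push.
- From the tool position I worked out that blank 4's face sits about 0.5 mm short of its possible range, which I put down to camera calibration error.

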